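Clamp the spindle's collar on the shaft's flat

TASK

The collar on the upright bench spindle is loose. Turn it anticlockwise until its set screw faces the flat on the shaft, which you can feel: only there does the screw's small crank go all the way down to level. Then press the crank's handle down to tighten the screw on the flat with 12 to 20 newtons, never with more than 25 (nor while you feel for the flat), let go so that it stays tight, and leave the other things on the table where they are.

Things in the scene. Friction and masses are not known exactly. Their poses are not given: they have to be found in the camera images.
- spindle_stand: The bench spindle, fixed to the table: a dark round iron foot 124 mm across and 22 mm high, its neck 46 mm across up to 78 mm, then the upright steel shaft. Origin: on the shaft's axis at the table top; z up; -x is the stand's front.
- shaft_top (a point): Centre of the shaft's top end, 132 mm above the table. The shaft is 30 mm thick and has one upright flat, 4 mm deep and 20 mm wide, running up to the top, so its end is D-shaped. The flat's direction is not measured: it is anywhere within 0.7 rad to either side of the stand's front. It can be seen from above or felt with the screw.
- collar (a joint): Turn of the loose aluminium collar (44 mm across, 20 mm high, mid height 100 mm above the table) about the shaft, rad; positive is anticlockwise from above; 0 with its screw at the stand's front (-x of the stand). Range -1.8 to 1.8, drag 0.06 Nm. Starts between -1.5 and -1.3, so it must turn anticlockwise by 0.6 to 2.2 rad.
- clamp_lever (a joint): Turn of the crank about the screw's level, radial axis, rad. At 0 (loose) its arm rises 0.95 rad above level (angle = 0.95 - value); growing values lower the handle and drive the screw in, 10 mm per rad. It touches the shaft's round at 0.3 and is stopped there (0.4 to 0.65); the flat at 0.7 (0.85 under 10 N, 0.92 under 15 N, 0.76 when let go). Starts between 0 and 0.12.
- screw_hub (a point): Centre of the crank's black hub, 21 mm in diameter, which turns on the set screw outside the collar, 31 to 46 mm from the shaft's axis and 100 mm above the table. The screw points from here straight at the shaft's axis. Under light load the crank starts to sink about 0.5 rad before the screw is square to the flat and lies deepest within 0.2 rad of square.
- crank_grip (a point): Middle of the crank's handle: a black cylinder, 15 mm thick, level, parallel to the screw, 46 to 72 mm from the shaft's axis along the screw's direction (this point: 60 mm), turning freely on its own axis. It sits 48 mm from the screw's axis on a 9 mm thick arm, anticlockwise from the screw seen from above. Pinch it across from above, or push on its top.
- set_screw: The steel set screw inside the collar, 12 mm across, driven by the crank; it cannot be touched. Origin: on the shaft's axis at the screw's height, when the crank is at 0. The crank drags with 0.22 Nm, about 5 N on the handle; with F newtons down on the handle the screw presses on the shaft with about 5 F - 22 newtons.
- tape_roll: Roll of brown paper tape, 60x60x24 mm; a bystander, to be left alone. Origin: centre of its underside.
- jar: Small round-bellied stoneware jar, 53x54x44 mm; a bystander, to be left alone. Origin: centre of its underside.
- small_tile: Small relief tile, 62x59x13 mm; a bystander, to be left alone. Origin: centre of its underside.
- cap_figure: Small glazed brown clay morel, 33x33x37 mm; a bystander, to be left alone. Origin: centre of its underside.
- tall_jar: Straight-sided stoneware jar, 61x61x66 mm; a bystander, to be left alone. Origin: centre of its underside.
- tea_mug: Grey tea mug, 109x79x82 mm; a bystander, to be left alone. Origin: centre of its underside.

How it is judged:
By the outcome, as a careful person would: the job done as asked, in the order asked, and still so for the second after the job is handed in, with the robot touching nothing.
It also fails if it takes over 54 s, if anything falls off the work surface, if the arm or the gripper's body presses on something with over 40 N, if the wrist force passes 120 N, or if a joint passes its speed limit or range.

ROBOT

A 7-joint arm with a two-finger parallel gripper is mounted at the origin on a cart in front of the work surface, level with it; the furniture and walls round the work are solid. World frame = base frame: x ahead of the robot, y to its left, z up, the work surface at z = 0. Lengths are in m, angles in rad, forces in N, time in s.
With the tool pointing down it reaches from about 0.425 to 0.875 m from the base axis. Payload 4.7 kg.
Tool frame: the origin (TCP) lies midway between the tips of the shut fingers; the grasp point (between the pads) lies 19 mm behind it (ctrl.grip_point_offset is the distance from the TCP to the grasp point, in m); z points along the fingers, y is the line along which they close (so a half turn about z gives the same grasp; the last joint's range is limited). The gripper opens to 87 mm and grips with 3 to 60 N. Pads are 19 mm wide; open, the fingers measure 117 mm over their backs; the gripper's body (75 mm by 190 mm) begins 51 mm behind the grasp point.
Start: joints at [1.357, 0.321, -0.07, 1.45, 0.023, 1.371, -0.057], TCP at [0.147, -0.633, 0.223] pointing down, gripper open.
Joint ranges: [-2.86, 2.86], [-0.3, 2.09], [-1.38, 1.24], [0.06, 2.45], [-1.56, 4.7], [0.09, 2.05], [-2.69, 2.69]. Speed limits (rad/s): [2.57, 2.57, 3.14, 3.14, 3.14, 3.14, 3.14].

INTERFACE

Orientations are given as a rotation vector (axis times angle).
In Python, from bench import ctrl gives the robot as it stands.
- The arm moves only by the tool move_arm, never from a script. Its argument "increments" is text: rows parted by semicolons, each of 7 numbers parted by spaces: the shift along the world's x, y, z in mm, then the turn, a rotation vector about the world's x, y, z in degrees, then the closure in counts, from 0 (fully open) to 255 (shut). A call has exactly 8 rows; each row shifts and turns the commanded pose from where the row before left it; what a row does not reach is not made up. A row lasts 1/12 s, in which the tool goes at most 41.7 mm and 7.16 degrees, less where a joint would pass 70% of its speed; a pose out of reach is approached as far as the arm can. A call with a gripper value outside its range is refused whole. The fingers move at their own pace and stop on an object; "grip_force" is the grip in N (left out, the last holds). Time passes only in rows, so rows that do not move let the fingers close, or fill a call up. It gives the time, the measured TCP pose, the force, the opening and the grip force at its end, in the units of the state.
- ctrl.get_state(): the state, without advancing time (a new reading comes with each control period).
- ctrl.get_image(name): name is "scene" or "side" or "wrist"; returns a dict with "frame" (420x560x3 uint8, red, green, blue), "depth" (420x560 float32, m along the optical axis (not along the pixel's ray), 0 where there is no reading), "fx", "fy", "cx", "cy" (pixels), "position" and "orientation" of the camera in the world. Camera axes: x right, y down, z forward; pixel columns grow to the right and rows downward; lengths in m; the calibration is good to about 2 mm. The wrist camera is an equidistant fisheye: a pixel r from the principal point sees the ray r / f radians off the axis. A picture is of the moment at which its call begins.
- ctrl.close_job(): hands the job in; it is judged then, once.
Trained networks look in a picture, given as the dict that the camera call returned (one of the last four; its "shot" number tells which), for a name from the list of things; names that differ only in an ending like _2 or _b are one class to them, and where a whole thing is asked for, a point or a joint stands for the part that bears it (a point fixed in the world has none). Each returns a list of dicts, best first, with "score" (0 to 1); they miss things now and then, are a little off and sometimes report something else, mostly with a low value. They report only what shows in the picture. A call takes as long as a camera call.
- ctrl.find_in(target, picture): "centre" ([x, y, z] in m, in world coordinates, good to about 4 mm: the middle of the surface that is visible of it).
- ctrl.silhouettes(target, picture): "region" (420x560 bool, what is visible of it).
The state is a dict: "time": time; "joint_positions": joint angles; "qd": joint speeds; "joint_torque": joint torques, N m; "position": TCP position; "tool_rot": TCP orientation; "ft_force": force on the tool from outside, world axes, zero at the start; "torque": the same for the moment, N m; "grip_width": opening from 0.0 (shut) to 1.0 (fully open); "grip_force": force on a finger pad.
Only numpy, scipy, OpenCV 4.12 (cv2) and the standard library are available. Lean on these libraries where they do the work, as an engineer would, in place of code of your own. Each camera call takes 0.05 s, during which the arm holds its last target. There are 200 camera calls.

## Working session

There is one attempt and no reset: what is moved stays moved. The work goes in short steps, Python scripts to look and compute and a tool call to move; the robot and the scene stay as the last step left them, time stands still between calls to the robot, and variables do not carry over. Pictures are saved under pics/ and viewed, at most 10 in all, crops included, and the job is handed in when it is done.

Besides the shell and the picture viewer there is one more tool, called after "Emit:" by a JSON object that holds its "method" and its "body". move_arm: Moves the arm, as the interface text tells. Its arguments: {"type":"object","properties":{"increments":{"type":"string"},"grip_force":{"type":"number"}},"required":["increments"]}

```bash
ls; mkdir -p pics; cat > h.py <<'E'
from bench import ctrl
import numpy as np, cv2
from scipy.spatial.transform import Rotation as R
def st():
    s=ctrl.get_state(); print({k:np.round(s[k],4).tolist() for k in ['time','position','tool_rot','ft_force','torque','grip_width','grip_force','joint_positions']}); return s
def save(p,n): cv2.imwrite('pics/'+n,p['frame'][:,:,::-1])
E
python3 - <<'E'
from h import *
s=st()
for c in ['scene','side']:
    p=ctrl.get_image(c); save(p,c+'0.png'); print(c,np.round(p['position'],3),np.round(p['orientation'],3),p['fx'],p['cx'],p['cy'])
    for t in ['spindle_stand','shaft_top','screw_hub','crank_grip','collar','tape_roll','jar','small_tile','cap_figure','tall_jar','tea_mug']:
        try:
            r=ctrl.find_in(t,p); print(t,[(np.round(x['centre'],3).tolist(),round(x['score'],2)) for x in r[:2]])
        except Exception as e: print(t,e)
a=cv2.imread('pics/scene0.png');b=cv2.imread('pics/side0.png')
E
```

```text
pics
{'time': 0.0, 'position': [0.1466, -0.6327, 0.2215], 'tool_rot': [-3.1194, -0.3568, 0.0005], 'ft_force': [-0.0414, -0.4514, -0.1944], 'torque': [0.0081, -0.0164, 0.0069], 'grip_width': 1.0042, 'grip_force': 0.0, 'joint_positions': [1.3571, 0.3218, -0.0701, 1.4517, 0.0226, 1.3708, -0.0569]}
scene [0.078 0.331 0.795] [-1.526  2.216 -0.704] 450.93167738866873 286.1533582324435 215.56993646702094
spindle_stand [([0.464, 0.115, 0.02], 0.55)]
shaft_top [([0.456, 0.111, 0.023], 0.93), ([0.74, 0.058, 0.06], 0.4)]
screw_hub [([0.436, 0.204, 0.012], 0.46)]
crank_grip [([0.458, 0.155, 0.146], 0.71)]
collar [([0.465, 0.118, 0.113], 0.8)]
tape_roll [([0.626, 0.065, 0.022], 0.82)]
jar [([0.525, 0.208, 0.028], 0.74)]
small_tile [([0.436, 0.211, 0.012], 0.56)]
cap_figure [([0.38, 0.064, 0.025], 0.53)]
tall_jar [([0.582, 0.278, 0.039], 0.76), ([0.46, 0.155, 0.146], 0.38)]
tea_mug [([0.741, 0.059, 0.061], 0.94)]
side [ 0.141 -0.553  0.635] [-2.09   0.521 -0.316] 542.8650603274924 280.553245330947 214.30018563306885
spindle_stand [([0.468, 0.079, 0.019], 0.88), ([0.439, 0.204, 0.013], 0.66)]
shaft_top [([0.468, 0.08, 0.02], 0.78)]
screw_hub [([0.466, 0.138, 0.141], 0.69)]
crank_grip [([0.469, 0.139, 0.137], 0.59)]
collar [([0.472, 0.104, 0.111], 0.67)]
tape_roll [([0.63, 0.056, 0.024], 0.77)]
jar []
small_tile [([0.439, 0.204, 0.011], 0.84)]
cap_figure [([0.382, 0.048, 0.023], 0.63), ([0.475, 0.1, 0.11], 0.54)]
tall_jar [([0.44, 0.202, 0.013], 0.59), ([0.47, 0.078, 0.022], 0.27)]
tea_mug [([0.738, 0.04, 0.059], 0.88)]
```

View pics/scene0.png

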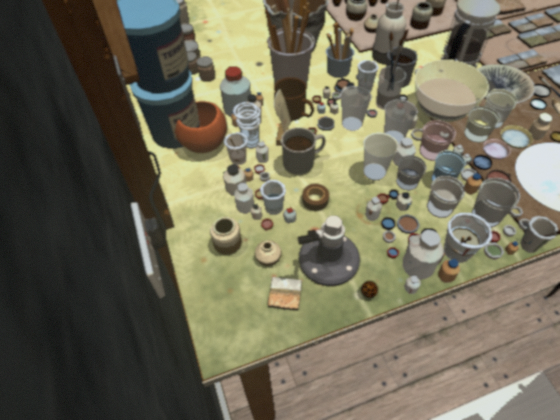

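View pics/side0.png

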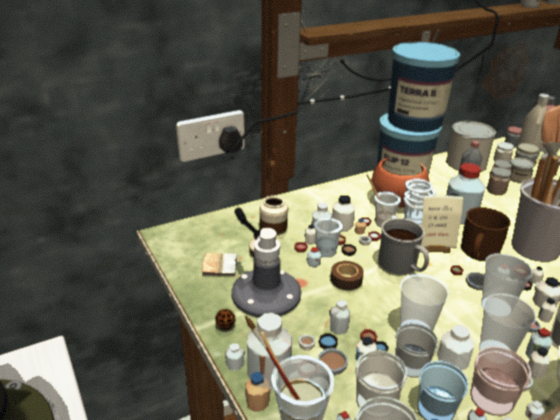

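The scene view shows the spindle at (330,258) with its shaft top at (333,224), and the crank to the left at (308,238). The side view shows the spindle at (266,290) with the crank at (245,218), behind it. Next I'll measure it with depth.

```bash
cat >> h.py <<'E'
def cloud(p):
    d=p['depth'];v,u=np.mgrid[:d.shape[0],:d.shape[1]]
    P=np.stack([(u-p['cx'])/p['fx']*d,(v-p['cy'])/p['fy']*d,d],-1)
    W=P@R.from_rotvec(p['orientation']).as_matrix().T+np.array(p['position'])
    W[d==0]=np.nan; return W
E
python3 - <<'E'
from h import *
from scipy.optimize import least_squares
ims=[]
for c,(x0,y0) in {'scene':(285,205),'side':(220,195)}.items():
    p=ctrl.get_image(c); W=cloud(p)
    crop=p['frame'][y0:y0+95,x0:x0+95,::-1]; ims.append(cv2.resize(crop,(400,400),interpolation=cv2.INTER_CUBIC))
    near=np.hypot(W[...,0]-.466,W[...,1]-.1)<.09
    for lo,hi,r in [(.017,.026,.062),(.126,.138,.015)]:
        m=near&(W[...,2]>lo)&(W[...,2]<hi); Q=W[m]
        print(c,lo,m.sum(),np.nanmedian(Q,0).round(4),Q.min(0).round(3),Q.max(0).round(3))
        if lo<.1:
            # outline: circle radius r, convex hull fit
            h=cv2.convexHull(Q[:,:2].astype(np.float32))[:,0]
            f=least_squares(lambda q:np.hypot(*(h-q).T)-r,h.mean(0),loss='soft_l1',f_scale=.002); print('foot centre',f.x.round(4),np.abs(f.fun).mean().round(4))
    m=near&(W[...,2]>.085)
    Q=W[m]; Q=Q[np.argsort(-Q[:,2])]
    dark=p['frame'].max(-1)<70
    Q=W[m&dark]; print('dark',len(Q)); print(Q[::max(1,len(Q)//25)].round(3).tolist())
cv2.imwrite('pics/crop1.png',np.hstack(ims))
E
```

```text
scene 0.017 1052 [0.4632 0.1079 0.0198] [0.381 0.04  0.017] [0.525 0.152 0.026]
foot centre [0.4644 0.0918] 0.009
scene 0.126 203 [0.482  0.0966 0.132 ] [0.456 0.08  0.126] [0.499 0.171 0.138]
dark 165
[[0.494, 0.136, 0.11], [0.491, 0.138, 0.112], [0.489, 0.138, 0.111], [0.469, 0.151, 0.143], [0.465, 0.142, 0.144], [0.464, 0.148, 0.145], [0.461, 0.138, 0.144], [0.463, 0.152, 0.146], [0.461, 0.142, 0.144], [0.466, 0.162, 0.144], [0.462, 0.153, 0.146], [0.46, 0.142, 0.142], [0.464, 0.167, 0.146], [0.461, 0.157, 0.145], [0.459, 0.146, 0.143], [0.455, 0.137, 0.143], [0.461, 0.162, 0.145], [0.458, 0.152, 0.144], [0.456, 0.142, 0.142], [0.462, 0.167, 0.143], [0.458, 0.158, 0.143], [0.456, 0.148, 0.141], [0.456, 0.136, 0.135], [0.459, 0.163, 0.142], [0.456, 0.153, 0.141], [0.46, 0.166, 0.14], [0.458, 0.156, 0.137], [0.459, 0.163, 0.137]]
side 0.017 1004 [0.4685 0.0772 0.0194] [0.393 0.043 0.017] [0.533 0.15  0.026]
foot centre [0.4609 0.0854] 0.011
side 0.126 214 [0.4801 0.0966 0.1311] [0.455 0.08  0.126] [0.499 0.17  0.138]
dark 173
[[0.462, 0.17, 0.143], [0.461, 0.163, 0.145], [0.46, 0.165, 0.142], [0.459, 0.168, 0.139], [0.466, 0.157, 0.143], [0.462, 0.153, 0.145], [0.46, 0.153, 0.144], [0.457, 0.15, 0.144], [0.456, 0.152, 0.141], [0.464, 0.145, 0.143], [0.462, 0.141, 0.144], [0.459, 0.138, 0.144], [0.457, 0.138, 0.143], [0.458, 0.137, 0.141], [0.46, 0.137, 0.139], [0.459, 0.135, 0.138], [0.46, 0.137, 0.135], [0.462, 0.135, 0.133], [0.468, 0.138, 0.127], [0.471, 0.138, 0.125], [0.474, 0.136, 0.123], [0.478, 0.135, 0.12], [0.476, 0.136, 0.117], [0.477, 0.135, 0.114], [0.49, 0.138, 0.109], [0.489, 0.136, 0.108], [0.488, 0.133, 0.108], [0.481, 0.138, 0.103], [0.481, 0.131, 0.105]]
```

View pics/crop1.png

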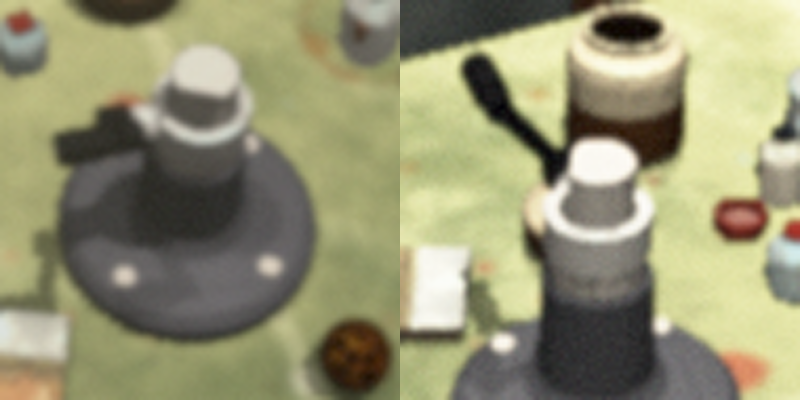

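The crank stands up to the left: its grip is at about (.461,.153,.137) and the shaft top at about (.482,.096). The screw points at about 83° from world x. I'll approach high up first.

Emit:
{"method": "move_arm", "body": {"increments": "22 26 10 0 0 3 0;22 26 10 0 0 3 0;22 26 10 0 0 3 0;22 26 10 0 0 3 0;22 26 10 0 0 3 0;22 26 10 0 0 3 0;22 26 10 0 0 3 0;22 26 10 0 0 3 0"}}

```text
time: 1.97
position: [0.3236, -0.4238, 0.3033]
tool_rot: [2.977, 1.002, -0.0]
ft_force: [0.9, 0.1, -0.4]
grip_width: 1.001
grip_force: 0.0
```

```bash
python3 -c "
from h import *
st()"
```

```text
{'time': 1.9667, 'position': [0.3236, -0.4238, 0.3033], 'tool_rot': [2.9768, 1.0018, -0.0001], 'ft_force': [0.9405, 0.0822, -0.3665], 'torque': [-0.0615, -0.0827, -0.0103], 'grip_width': 1.0013, 'grip_force': 0.0, 'joint_positions': [1.136, 0.0558, -0.279, 1.6038, 0.0158, 1.4835, -0.0654]}
```

Emit:
{"method": "move_arm", "body": {"increments": "17 35 0 0 0 3 0;17 35 0 0 0 3 0;17 35 0 0 0 3 0;17 35 0 0 0 3 0;17 35 0 0 0 3 0;17 35 0 0 0 3 0;17 35 0 0 0 3 0;17 35 0 0 0 3 0"}}

```text
time: 2.63
position: [0.4592, -0.1434, 0.303]
tool_rot: [2.703, 1.598, 0.0]
ft_force: [0.9, 0.2, 0.1]
grip_width: 1.005
grip_force: 0.0
```

Emit:
{"method": "move_arm", "body": {"increments": "0 37 0 0 0 3 0;0 37 0 0 0 3 0;0 37 0 0 0 3 0;0 37 0 0 0 3 0;0 37 0 0 0 3 0;0 37 0 0 0 3 0;0 37 0 0 0 3 0;0 37 0 0 0 1 0"}}

```text
time: 3.3
position: [0.4584, 0.1526, 0.303]
tool_rot: [2.348, 2.084, 0.001]
ft_force: [0.7, 0.4, -0.3]
grip_width: 0.999
grip_force: 0.0
```

```bash
python3 - <<'E'
from h import *
st()
p=ctrl.get_image('wrist'); save(p,'w0.png'); print(p['fx'],p['cx'],p['cy'],np.round(p['position'],4),R.from_rotvec(p['orientation']).as_matrix().round(3))
np.save('w0.npy',p,allow_pickle=True)
E
```

```text
{'time': 3.3, 'position': [0.4584, 0.1526, 0.303], 'tool_rot': [2.3484, 2.0841, 0.0007], 'ft_force': [0.725, 0.3881, -0.3288], 'torque': [0.0058, -0.1691, -0.039], 'grip_width': 0.999, 'grip_force': 0.0, 'joint_positions': [0.5901, -0.0563, -0.9166, 1.6936, -0.0434, 1.4812, -0.4411]}
325.19226210127806 285.3603412005787 209.17889392726437 [0.4668 0.2218 0.4646] [[ 0.993 -0.115 -0.029]
 [-0.119 -0.959 -0.256]
 [ 0.002  0.258 -0.966]]
```

View pics/w0.png

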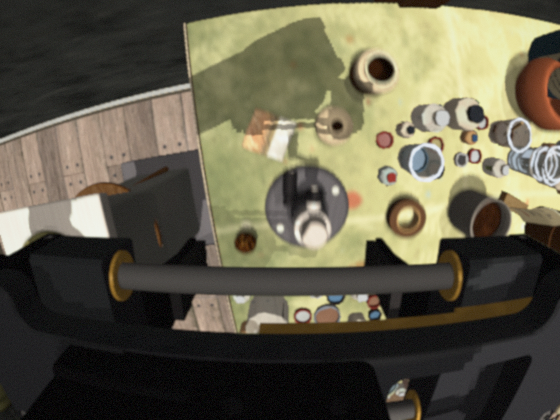

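The wrist view shows the handle at (290,185), the shaft top at (313,235) and the foot around (308,205). I'll rectify it at the shaft-top and handle heights.

```bash
cat >> h.py <<'E'
def rect(p,z,c,half=.07,n=400):
    # orthographic view of plane z, x right, y up
    x=np.linspace(c[0]-half,c[0]+half,n); y=np.linspace(c[1]+half,c[1]-half,n)
    X,Y=np.meshgrid(x,y); P=np.stack([X,Y,0*X+z],-1)-np.array(p['position'])
    C=P@R.from_rotvec(p['orientation']).as_matrix()
    r=np.hypot(C[...,0],C[...,1]); th=np.arctan2(r,C[...,2]); k=th/np.maximum(r,1e-9)
    u=p['fx']*k*C[...,0]+p['cx']; v=p['fy']*k*C[...,1]+p['cy']
    return cv2.remap(p['frame'][:,:,::-1],u.astype(np.float32),v.astype(np.float32),cv2.INTER_CUBIC)
E
python3 - <<'E'
from h import *
p=np.load('w0.npy',allow_pickle=True).item()
a=rect(p,.132,(.482,.096),.03); b=rect(p,.1375,(.47,.12),.07)
for im in (a,b):
    for i in range(0,400,100 if im is a else 57): cv2.line(im,(i,0),(i,6),(0,0,255),1); cv2.line(im,(0,i),(6,i),(0,0,255),1)
cv2.circle(a,(200,200),100,(0,255,0),1)
cv2.imwrite('pics/w0r.png',np.hstack([a,b]))
E
```

```text
(no output)
```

View pics/w0r.png

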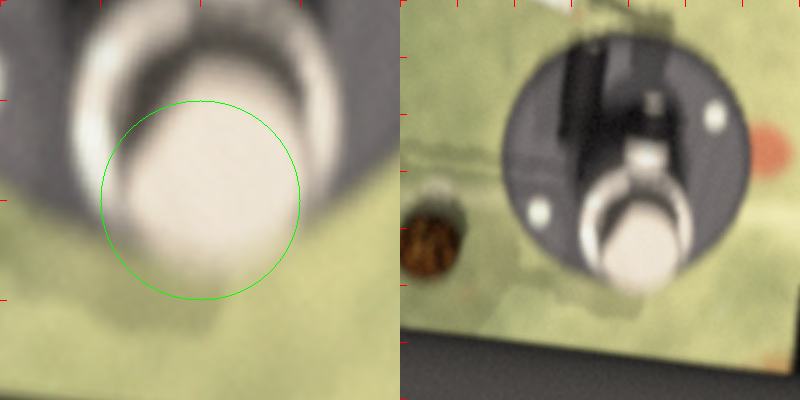

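Emit:
{"method": "move_arm", "body": {"increments": "4 -28 -20 0 0 0 0;4 -28 -20 0 0 0 0;4 -28 -20 0 0 0 0;4 -28 -20 0 0 0 0;0 -13 -5 0 0 0 0;0 0 0 0 0 0 0;0 0 0 0 0 0 0;0 0 0 0 0 0 0"}}

```text
time: 4.02
position: [0.4752, 0.0272, 0.2185]
tool_rot: [2.35, 2.084, 0.002]
ft_force: [0.6, 0.5, -0.1]
grip_width: 1.001
grip_force: 0.0
```

```bash
python3 - <<'E'
from h import *
st()
p=ctrl.get_image('wrist'); print(np.round(p['position'],4)); np.save('w1.npy',p,allow_pickle=True)
a=rect(p,.132,(.482,.096),.03); b=rect(p,.1375,(.47,.12),.07)
for im in (a,b):
    for i in range(0,400,100 if im is a else 57): cv2.line(im,(i,0),(i,6),(0,0,255),1); cv2.line(im,(0,i),(6,i),(0,0,255),1)
cv2.imwrite('pics/w1r.png',np.hstack([a,b]))
E
```

```text
{'time': 4.0167, 'position': [0.4752, 0.0272, 0.2185], 'tool_rot': [2.3499, 2.084, 0.0023], 'ft_force': [0.5933, 0.5058, -0.0748], 'torque': [-0.0194, -0.1186, 0.0757], 'grip_width': 1.0005, 'grip_force': 0.0, 'joint_positions': [0.6989, -0.0305, -0.7869, 1.8488, -0.0226, 1.3127, -0.2018]}
[0.4837 0.0962 0.3802]
```

View pics/w1r.png

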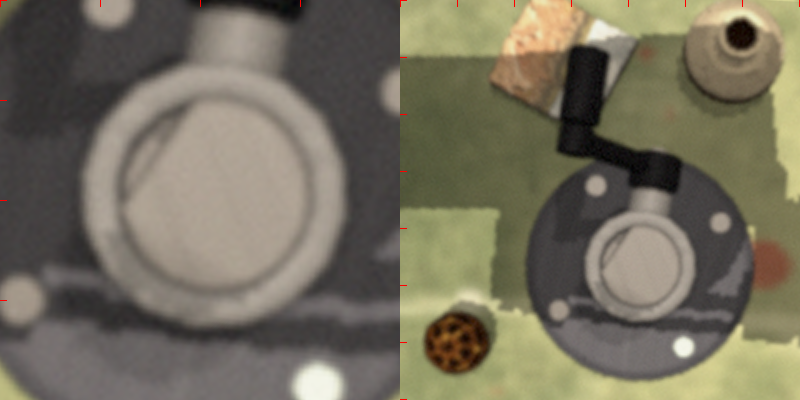

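The view from above is clear. The axis is at (.484,.0967), the flat faces about 147°, and the screw is at about 76°, so the turn needed is about +71°. The grip is at about (.464,.159). The jar, tile and cap figure are well clear. I'll pinch the handle now.

Emit:
{"method": "move_arm", "body": {"increments": "-3 33 0 0 0 -2 0;-3 33 0 0 0 -2 0;-3 33 0 0 0 -2 0;-2 33 0 0 0 -1.5 0;0 0 -20 0 0 0 0;0 0 -20 0 0 0 0;0 0 -20 0 0 0 0;0 0 -10 0 0 0 0", "grip_force": 20}}

```text
time: 4.73
position: [0.4627, 0.1592, 0.1464]
tool_rot: [-2.48, -1.928, 0.001]
ft_force: [-1.1, -0.8, -0.7]
grip_width: 0.999
grip_force: 0.0
```

Emit:
{"method": "move_arm", "body": {"increments": "0 0 -15 0 0 0 0;0 0 -13 0 0 0 0;0 0 0 0 0 0 100;0 0 0 0 0 0 200;0 0 0 0 0 0 255;0 0 0 0 0 0 255;0 0 0 0 0 0 255;0 0 0 0 0 0 255", "grip_force": 20}}

```text
time: 5.4
position: [0.4643, 0.1578, 0.1203]
tool_rot: [2.483, 1.924, 0.002]
ft_force: [-0.4, 0.2, -0.3]
grip_width: 0.633
grip_force: 0.0
```

```bash
python3 - <<'E'
from h import *
st()
E
```

```text
{'time': 5.4, 'position': [0.4643, 0.1578, 0.1203], 'tool_rot': [2.4826, 1.9237, 0.0016], 'ft_force': [-0.3537, 0.1843, -0.3163], 'torque': [-0.0214, -0.13, 0.0197], 'grip_width': 0.6333, 'grip_force': 0.0, 'joint_positions': [0.5155, 0.1403, -0.9456, 1.94, 0.127, 1.1211, -0.733]}
```

Emit:
{"method": "move_arm", "body": {"increments": "0 0 0 0 0 0 255;0 0 0 0 0 0 255;0 0 0 0 0 0 255;0 0 0 0 0 0 255;0 0 0 0 0 0 255;0 0 0 0 0 0 255;0 0 0 0 0 0 255;0 0 0 0 0 0 255"}}

```text
time: 6.07
position: [0.4643, 0.1581, 0.1198]
tool_rot: [2.482, 1.925, 0.002]
ft_force: [2.3, 0.7, -0.3]
grip_width: 0.171
grip_force: 19.6
```

Emit:
{"method": "move_arm", "body": {"increments": "0 0 0 0 0 0 255;0 0 0 0 0 0 255;0 0 0 0 0 0 255;0 0 0 0 0 0 255;0 0 0 0 0 0 255;0 0 0 0 0 0 255;0 0 0 0 0 0 255;0 0 0 0 0 0 255"}}

```text
time: 6.73
position: [0.4642, 0.158, 0.1198]
tool_rot: [2.483, 1.924, 0.001]
ft_force: [4.2, 1.0, 0.2]
grip_width: 0.174
grip_force: 19.7
```

```bash
python3 - <<'E'
import numpy as np
r=np.array([-19.8,61.3]);c=np.array([0,0.]);out=[];t0=r.copy();acc=r.copy()
for i in range(1,17):
    a=np.radians(4.5*i);t=np.array([r[0]*np.cos(a)-r[1]*np.sin(a),r[0]*np.sin(a)+r[1]*np.cos(a)])
    d=np.round((t-acc)*2)/2;acc=acc+d;out.append("%g %g 0 0 0 4.5 255"%tuple(d))
print(';'.join(out[:8]));print(';'.join(out[8:]),acc)
E
```

```text
-4.5 -1.5 0 0 0 4.5 255;-5 -2.5 0 0 0 4.5 255;-4.5 -2.5 0 0 0 4.5 255;-4 -2.5 0 0 0 4.5 255;-4 -3 0 0 0 4.5 255;-3.5 -3.5 0 0 0 4.5 255;-3.5 -4 0 0 0 4.5 255;-3 -4 0 0 0 4.5 255
-3 -4 0 0 0 4.5 255;-2.5 -4.5 0 0 0 4.5 255;-2 -4.5 0 0 0 4.5 255;-2 -5 0 0 0 4.5 255;-1.5 -4.5 0 0 0 4.5 255;-1 -5 0 0 0 4.5 255;-0.5 -5 0 0 0 4.5 255;-0 -5 0 0 0 4.5 255 [-64.3   0.3]
```

Emit:
{"method": "move_arm", "body": {"increments": "-4.5 -1.5 0 0 0 4.5 255;-5 -2.5 0 0 0 4.5 255;-4.5 -2.5 0 0 0 4.5 255;-4 -2.5 0 0 0 4.5 255;-4 -3 0 0 0 4.5 255;-3.5 -3.5 0 0 0 4.5 255;-3.5 -4 0 0 0 4.5 255;-3 -4 0 0 0 4.5 255"}}

```text
time: 7.4
position: [0.4319, 0.1345, 0.1197]
tool_rot: [1.761, 2.601, 0.002]
ft_force: [4.3, 2.2, -2.6]
grip_width: 0.172
grip_force: 19.7
```

Emit:
{"method": "move_arm", "body": {"increments": "-3 -4 0 0 0 4.5 255;-2.5 -4.5 0 0 0 4.5 255;-2 -4.5 0 0 0 4.5 255;-2 -5 0 0 0 4.5 255;-1.5 -4.5 0 0 0 4.5 255;-1 -5 0 0 0 4.5 255;-0.5 -5 0 0 0 4.5 255;0 0 0 0 0 0 255"}}

```text
time: 8.07
position: [0.4201, 0.1017, 0.1197]
tool_rot: [0.991, 2.979, 0.003]
ft_force: [6.0, 2.8, -3.9]
grip_width: 0.174
grip_force: 19.9
```

```bash
python3 - <<'E'
from h import *
s=st()
q=R.from_rotvec(s['tool_rot']).as_matrix(); print(np.degrees(np.arctan2(q[1,0],q[0,0])),q[:,2])
E
```

```text
{'time': 8.0667, 'position': [0.4201, 0.1017, 0.1197], 'tool_rot': [0.9914, 2.9792, 0.0027], 'ft_force': [5.9872, 2.8267, -3.8774], 'torque': [0.6174, -1.5068, 0.2237], 'grip_width': 0.1735, 'grip_force': 19.8971, 'joint_positions': [0.6651, -0.0553, -0.9256, 2.0664, -0.0499, 1.1066, 0.6908]}
143.18661393139692 [ 0.0022184   0.00104732 -0.99999699]
```

Emit:
{"method": "move_arm", "body": {"increments": "0 0 -1 0 0 0 255;0 0 -1 0 0 0 255;0 0 -1 0 0 0 255;0 0 -1 0 0 0 255;-0.5 -0.5 -1 0 0 0 255;-0.5 -0.5 -1 0 0 0 255;-0.5 -0.5 -1 0 0 0 255;0 -0.5 -1 0 0 0 255"}}

```text
time: 8.73
position: [0.4162, 0.0992, 0.1116]
tool_rot: [-0.995, -2.977, 0.004]
ft_force: [-2.8, -0.3, 7.3]
grip_width: 0.163
grip_force: 19.6
```

Emit:
{"method": "move_arm", "body": {"increments": "-0.5 -0.5 -1 0 0 0 255;-0.5 -0.5 -1 0 0 0 255;0 -0.5 -1 0 0 0 255;-0.5 -0.5 -1 0 0 0 255;0 0 -1 0 0 0 255;0 0 0 0 0 0 255;0 0 0 0 0 0 255;0 0 0 0 0 0 255"}}

```text
time: 9.4
position: [0.4139, 0.0966, 0.1061]
tool_rot: [-0.996, -2.975, 0.006]
ft_force: [-2.3, -1.4, 5.4]
grip_width: 0.159
grip_force: 19.6
```

Emit:
{"method": "move_arm", "body": {"increments": "-0.5 -0.5 -1 0 0 0 255;0 -0.5 -1 0 0 0 255;-0.5 -0.5 -1 0 0 0 255;0 -0.5 -1 0 0 0 255;-0.5 0 -1 0 0 0 255;0 -0.5 -1 0 0 0 255;0 0 0 0 0 0 255;0 0 0 0 0 0 255"}}

```text
time: 10.07
position: [0.412, 0.0943, 0.0999]
tool_rot: [-0.995, -2.974, 0.006]
ft_force: [-3.9, -0.9, 5.3]
grip_width: 0.164
grip_force: 19.8
```

Emit:
{"method": "move_arm", "body": {"increments": "0 -0.5 -1 0 0 0 255;-0.5 0 -1 0 0 0 255;0 -0.5 -1 0 0 0 255;0 0 -1 0 0 0 255;-0.5 -0.5 -1 0 0 0 255;0 0 -1 0 0 0 255;0 0 0 0 0 0 255;0 0 0 0 0 0 255"}}

```text
time: 10.73
position: [0.4108, 0.0927, 0.0937]
tool_rot: [-0.995, -2.974, 0.006]
ft_force: [-4.5, -1.7, 4.5]
grip_width: 0.167
grip_force: 19.8
```

```bash
python3 - <<'E'
from h import *
s=st()
E
```

```text
{'time': 10.7333, 'position': [0.4108, 0.0927, 0.0937], 'tool_rot': [-0.9949, -2.9738, 0.0064], 'ft_force': [-4.5167, -1.6773, 4.4583], 'torque': [-0.2432, 0.8074, 0.0131], 'grip_width': 0.1667, 'grip_force': 19.7675, 'joint_positions': [0.6681, -0.0332, -0.9254, 2.1109, -0.0302, 1.0579, 0.683]}
```

The crank sinks past 0.65 with only drag force, so the screw is over the flat. I'll trim it +3° to square, then press on.

Emit:
{"method": "move_arm", "body": {"increments": "0 -1 0 0 0 1 255;0 -1.5 0 0 0 1 255;0 -1.5 0 0 0 1 255;0 0 -1 0 0 0 255;0 0 -1 0 0 0 255;0 0 -1 0 0 0 255;0 0 0 0 0 0 255;0 0 0 0 0 0 255", "grip_force": 35}}

```text
time: 11.4
position: [0.4107, 0.0885, 0.0908]
tool_rot: [-0.916, -2.999, 0.007]
ft_force: [-6.3, -1.8, 7.2]
grip_width: 0.156
grip_force: 34.7
```

Emit:
{"method": "move_arm", "body": {"increments": "-0.5 0 -1 0 0 0 255;-0.5 0 -1 0 0 0 255;-0.5 0 -1 0 0 0 255;0 0 -0.5 0 0 0 255;0 0 0 0 0 0 255;0 0 0 0 0 0 255;0 0 0 0 0 0 255;0 0 0 0 0 0 255"}}

```text
time: 12.07
position: [0.4104, 0.0884, 0.0881]
tool_rot: [-0.917, -3.001, 0.006]
ft_force: [-6.1, -2.9, 11.6]
grip_width: 0.161
grip_force: 34.8
```

Emit:
{"method": "move_arm", "body": {"increments": "-0.5 0 -0.5 0 0 0 255;-0.5 0 -1 0 0 0 255;-0.5 0 -1 0 0 0 255;-0.5 0 -0.5 0 0 0 255;0 0 0 0 0 0 255;0 0 0 0 0 0 255;0 0 0 0 0 0 255;0 0 0 0 0 0 255"}}

```text
time: 12.73
position: [0.4102, 0.0885, 0.086]
tool_rot: [-0.918, -3.004, 0.004]
ft_force: [-3.5, -2.5, 13.0]
grip_width: 0.161
grip_force: 34.8
```

```bash
python3 - <<'E'
from h import *
s=st()
E
```

```text
{'time': 12.7333, 'position': [0.4102, 0.0885, 0.086], 'tool_rot': [-0.9181, -3.0042, 0.004], 'ft_force': [-3.5197, -2.4609, 12.9725], 'torque': [-0.6438, 0.6566, -0.1042], 'grip_width': 0.1614, 'grip_force': 34.7687, 'joint_positions': [0.6694, -0.0298, -0.9208, 2.1263, -0.0253, 1.035, 0.7393]}
```

Emit:
{"method": "move_arm", "body": {"increments": "-0.5 0 -0.5 0 0 0 255;-0.5 0 -0.5 0 0 0 255;0 0 -0.5 0 0 0 255;0 0 -0.5 0 0 0 255;0 0 -0.5 0 0 0 255;0 0 0 0 0 0 255;0 0 0 0 0 0 255;0 0 0 0 0 0 255"}}

```text
time: 13.4
position: [0.4101, 0.0884, 0.0841]
tool_rot: [0.918, 3.003, -0.003]
ft_force: [-3.6, -3.7, 15.3]
grip_width: 0.161
grip_force: 34.8
```

Emit:
{"method": "move_arm", "body": {"increments": "0 0 -0.5 0 0 0 255;0 0 -0.5 0 0 0 255;0 0 0 0 0 0 255;0 0 0 0 0 0 255;0 0 0 0 0 0 255;0 0 0 0 0 0 255;0 0 0 0 0 0 255;0 0 0 0 0 0 255"}}

```text
time: 14.07
position: [0.41, 0.0884, 0.0832]
tool_rot: [0.918, 3.003, -0.004]
ft_force: [-3.4, -3.1, 16.6]
grip_width: 0.163
grip_force: 34.8
```

Emit:
{"method": "move_arm", "body": {"increments": "0 0 0 0 0 0 140;0 0 0 0 0 0 140;0 0 0 0 0 0 140;0 0 0 0 0 0 140;0 0 0 0 0 0 140;0 0 0 0 0 0 140;0 0 0 0 0 0 140;0 0 0 0 0 0 140"}}

```text
time: 14.73
position: [0.4092, 0.0898, 0.0815]
tool_rot: [-0.917, -3.005, -0.0]
ft_force: [0.5, 0.3, 0.0]
grip_width: 0.449
grip_force: 0.0
```

Emit:
{"method": "move_arm", "body": {"increments": "0 0 5 0 0 0 140;0 0 10 0 0 0 140;0 0 15 0 0 0 140;0 0 20 0 0 0 140;0 0 20 0 0 0 140;0 0 20 0 0 0 140;0 0 20 0 0 0 140;0 0 20 0 0 0 140"}}

```text
time: 15.4
position: [0.4093, 0.0901, 0.2137]
tool_rot: [0.916, 3.004, 0.0]
ft_force: [-0.5, -0.9, 0.6]
grip_width: 0.447
grip_force: 0.0
```

```bash
python3 - <<'E'
from h import *
st()
ims=[]
for c,(x0,y0) in {'scene':(285,205),'side':(220,195)}.items():
    p=ctrl.get_image(c); W=cloud(p)
    ims.append(cv2.resize(p['frame'][y0:y0+95,x0:x0+95,::-1],(300,300),interpolation=cv2.INTER_CUBIC))
    m=(np.hypot(W[...,0]-.41,W[...,1]-.089)<.022)&(W[...,2]>.085)&(W[...,2]<.16)
    print(c,m.sum(),np.percentile(W[m][:,2],[50,90,98]).round(4) if m.any() else '')
cv2.imwrite('pics/end.png',np.hstack(ims))
E
```

```text
{'time': 15.4, 'position': [0.4093, 0.0901, 0.2137], 'tool_rot': [0.9159, 3.0035, 0.0002], 'ft_force': [-0.5431, -0.8964, 0.5612], 'torque': [0.0016, -0.1837, -0.0037], 'grip_width': 0.4475, 'grip_force': 0.0, 'joint_positions': [0.681, -0.216, -0.8339, 1.968, -0.164, 1.3217, 0.8782]}
scene 189 [0.114  0.1164 0.1175]
side 203 [0.1122 0.1153 0.1168]
```

View pics/end.png

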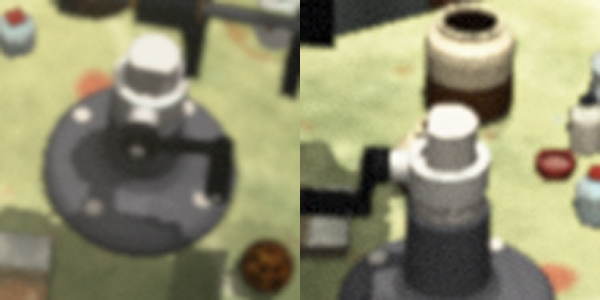

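The released crank is nearly level: its handle top is at about 0.1165 m, which gives a lever value of about 0.76, the stated tight value when let go. The bystanders near the spindle are where they were, and the gripper is clear. I'll hand it in.

```bash
python3 -c "
from h import *
print(ctrl.close_job())"
```

```text
the job is handed in; nothing more can be done
None
```

I turned the collar about 71° anticlockwise until its screw faced the flat, pressed the crank's handle down with 16.6 N (the highest force I read), let it go at about 0.76, its stated tight value, and handed the job in at about 15.5 s, with no verdict shown.

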